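# Set the ganged step attenuator to its third step

### The job

The wide bar on the step attenuator stands at its zero stop, at the end nearest the robot. With the fingertips, without gripping it, push the bar away from that stop through its clicks, count three clicks and stop there without ever going beyond the third step. Then press the round button on the same panel fully down to take the setting over and let it come up again; leave the attenuator where it stands and the things around it undisturbed.

Things in the scene. Friction and masses are not known exactly. Their poses are not given: they have to be found in the camera images.
- attenuator: Step attenuator: a grey desk case with an aluminium panel on top, 140 (its x) x 170 (its y) x 60 mm high, about 4 kg, standing loose on rubber feet; it stays put under 15 N sideways. Origin: centre of its underside, on the bench. Its +x axis is the direction in which the bar is pushed (roughly away from the robot), its +y axis points to the panel's left, where the button is; z up. The panel surface is 60 mm above the origin.
- bar (a joint): Travel of the bar along the attenuator's +x, in metres: 0 at the zero stop, where it starts, 0.080 at the far stop. It clicks into detents every 16 mm: 0 (zero stop), 0.016 (first click), 0.032 (second), 0.048 (third: the one wanted), 0.064 and 0.080. Between detents the resistance rises to about 6 to 7 N a quarter of the way, falls to nothing half-way, and past half-way the bar jumps ahead by itself into the next detent and rests there.
- bar_top (a point): Centre of the bar's top edge. The bar is a flat upright plate, 90 mm long along the attenuator's y, 16 mm thick along its x (black facings over a steel core), standing 4 to 34 mm above the panel (its top 94 mm above the bench), carried in three parallel slots. At travel 0 this point is at (-0.045, -0.030, 0.094) in the attenuator's frame, and moves along +x with the travel. Six engraved marks on the panel, 16 mm apart, show the steps.
- bar_near_face: The bar's black facing on the zero-stop side (the robot's side), a 90 x 26 x 5 mm strip: the face to push. Its outer surface is 8 mm towards -x from point bar_top; the body's origin lies under the bar's middle at panel height.
- bar_far_face: The same strip on the bar's other side, outer surface 8 mm towards +x from point bar_top. Pressing on both facings at once counts as gripping.
- set_button (a joint): Travel of the round push button, in metres: 0 up, 0.006 fully down; sprung, about 5 N fully down; comes up by itself.
- set_button_top (a point): Centre of the top of the round grey push button, 26 mm in diameter, in a black collar on the panel; it lies at (0.000, 0.053, 0.082) in the attenuator's frame while up and is pressed straight down.
- adapter: Bystander, loose: black mains adapter, 48 x 105 x 32 mm, lying left of the attenuator. Origin: centre of its underside.
- hex_keys: Bystander, loose: blue holder with hex keys, 30 x 90 x 21 mm, lying right of the attenuator. Origin: centre of its underside.
- tape_roll: Bystander, loose: roll of brown tape, 90 mm in diameter, 25 mm high, lying flat further to the right. Origin: centre of its underside.

How it is judged:
On the way, in this order (a step that is already met when the one before it is completed fails the run):
1. the bar rests in the third detent (value of joint bar between 0.045 and 0.051 m and velocity of joint bar between -0.02 and 0.02 m/s), for 0.2 s.
2. the button is pressed down (value of joint set_button above 0.005 m), for 0.05 s.
At the end, for the whole second after the job is handed in: The bar rests in the third detent (travel 48 mm, within 3 mm), the button has been pressed at least 5 mm down after that and is up again (within 1.5 mm), and the attenuator stands level within 20 mm of where it was (value of joint bar between 0.045 and 0.051 m and value of joint set_button below 0.0015 m and distance of attenuator from where it was at the start of the episode below 0.02 m and angle between attenuator's own z axis and vertical below 0.05 rad and linear speed of attenuator below 0.02 m/s); the robot touches nothing.
It fails at once if the bar went beyond the third step (travel over 57 mm) (value of joint bar above 0.057 m).
It fails at once if the button was pressed while the bar was not in the third detent (value of joint set_button above 0.004 m and (value of joint bar below 0.044 m or value of joint bar above 0.052 m)).
It fails at once if the bar was gripped: fingers pressing on both its faces at once (contact force between the fingers and bar_near_face above 1.5 N and contact force between the fingers and bar_far_face above 1.5 N).
It fails at once if the attenuator was lifted, tipped or shoved more than 20 mm (distance of attenuator from where it was at the start of the episode above 0.02 m or angle between attenuator's own z axis and vertical above 0.1 rad).
It fails at once if a bystander was moved more than 20 mm (distance of any of adapter, hex_keys, tape_roll from where it was at the start of the episode above 0.02 m).
It also fails if it takes over 58 s, if anything falls off the work surface, if the arm or the gripper's body presses on something with over 40 N, if the wrist force passes 120 N, or if a joint passes its speed limit or range.

### The arm

A 7-joint arm with a two-finger parallel gripper is mounted at the origin on a cart in front of the work surface, level with it; the furniture and walls round the work are solid. World frame = base frame: x ahead of the robot, y to its left, z up, the work surface at z = 0. Lengths are in m, angles in rad, forces in N, time in s.
With the tool pointing down it reaches from about 0.4 to 0.925 m from the base axis. Payload 4.1 kg.
Tool frame: the origin (TCP) lies midway between the tips of the shut fingers; the grasp point (between the pads) lies 19 mm behind it; z points along the fingers, y is the line along which they close (so a half turn about z gives the same grasp; the last joint's range is limited). The gripper opens to 85 mm and grips with 20 to 120 N. Pads are 22 mm wide; open, the fingers measure 114 mm over their backs; the gripper's body (76 mm by 85 mm) begins 54 mm behind the grasp point. The pads swing forward as they close: fully open they stand 13 mm farther back than shut.
Start: joints at [-1.319, 0.398, 0.045, 1.537, -0.019, 1.207, -0.051], TCP at [0.223, 0.61, 0.231] pointing down, gripper open.
Joint ranges: [-2.82, 2.82], [-0.49, 2.23], [-1.37, 1.46], [0, 2.46], [-1.36, 4.5], [0.23, 2], [-2.94, 2.94]. Speed limits (rad/s): [2.57, 2.57, 3.14, 3.14, 3.14, 3.14, 3.14].

### API

Orientations are given as a 3x3 rotation matrix whose columns are the frame's x, y, z axes.
In Python, from plant import status, viewer, ticket gives the robot as it stands.
- The arm moves only by the tool move_arm, never from a script. Its argument "rows" is a list of rows, each an object with "offset": the shift along the tool's x, y, z each as a share of 0.04 m, from -1 to 1, a list of three; "delta_rot": the turn, a rotation vector about the tool's x, y, z each as a share of 4 degrees, from -1 to 1, a list of three; "jaw": the opening, from 0 (shut) to 1 (fully open). In form: [{"offset": [x, y, z], "delta_rot": [rx, ry, rz], "jaw": jaw}, ...]. A call has 1 to 12 rows; each row shifts and turns the commanded pose from where the row before left it, along the tool's axes as they then stand; what a row does not reach is not made up. A row lasts 1/12 s, in which the tool goes at most 41.7 mm and 7.16 degrees, less where a joint would pass 70% of its speed; a pose out of reach is approached as far as the arm can. A call with a number of a shift or a turn outside -1 to 1 is refused whole. A call with a gripper value outside its range is refused whole. The fingers move at their own pace and stop on an object; "force" is the grip in N (left out, the last holds). Time passes only in rows, so rows that do not move let the fingers close. It gives the time, the measured TCP pose, the force, the opening and the grip force at its end, in the units of the state.
- status.state(): the state, without advancing time (a new reading comes with each control period).
- viewer.capture(name): name is "side" or "top"; returns the picture (384x512x3 uint8, blue, green, red); there is no depth.
- viewer.camera_model(name): a dict with "fovy" (degrees; the focal length in pixels is half the picture's height over the tangent of half this angle, whatever the lens; pixels are square), "cx", "cy" (the principal point, pixels), "k1" (the pictures are not rectified: a ray, as slopes to the right and down, at radius r is drawn at 1 + k1 r^2 times it, then the intrinsics apply), "extrinsics" (4x4, takes a point from camera to world coordinates). Camera axes: x right, y down, z forward; pixel columns grow to the right and rows downward; lengths in m; the calibration is good to about 2 mm. A picture is of the moment at which its call begins. camera_model takes no time and is no camera call.
- ticket.sign_off(): hands the job in; it is judged then, once.
The state is a dict: "clock": time; "joint_pos": joint angles; "qvel": joint speeds; "tau": joint torques, N m; "position": TCP position; "ee_rot": TCP orientation; "ft_force": force on the tool from outside, world axes, zero at the start; "ft_torque": the same for the moment, N m; "opening": finger opening in m; "finger_force": force on a finger pad.
Only numpy, scipy, OpenCV 4.12 (cv2) and the standard library are available. Lean on these libraries where they do the work, as an engineer would, in place of code of your own. Each camera call takes 0.05 s, during which the arm holds its last target. There are 200 camera calls.

## Working session

There is one attempt and no reset: what is moved stays moved. The work goes in short steps, Python scripts to look and compute and a tool call to move; the robot and the scene stay as the last step left them, time stands still between calls to the robot, and variables do not carry over. Pictures are saved under pics/ and viewed, at most 10 in all, crops included, and the job is handed in when it is done.

Besides the shell and the picture viewer there is one more tool, called after "Call:" as name(argument=value, ...) on one line, values as JSON. move_arm: Moves the arm, as the interface text tells. Shift numbers are shares of 0.04 m and turn numbers shares of 4 degrees, none past 1 either way. Its arguments: {"type":"object","properties":{"rows":{"type":"array"},"force":{"type":"number"}},"required":["rows"]}

```bash
ls; mkdir -p pics
python3 - <<'E'
from plant import status, viewer, ticket
import cv2,numpy as np
print(status.state())
for n in("top","side"):
    cv2.imwrite(f"pics/{n}0.png",viewer.capture(n)); print(n,viewer.camera_model(n))
E
```

```text
pics
{'clock': 0.0, 'joint_pos': array([-1.31900677,  0.3991889 ,  0.04504294,  1.53786342, -0.01871646,
        1.20688282, -0.0506868 ]), 'qvel': array([-0.00026746, -0.00039259,  0.00042366,  0.00178269, -0.00099463,
        0.00015866,  0.00118979]), 'tau': array([ 1.64515859e-04, -4.75121963e+01,  1.36466313e+00, -2.54223329e+01,
        1.16631144e-02,  9.56096716e-03, -7.73225878e-06]), 'position': array([0.22313147, 0.60984047, 0.23027301]), 'ee_rot': array([[-9.39139972e-01,  3.43534303e-01, -5.44532240e-04],
       [ 3.43534713e-01,  9.39138173e-01, -1.84187007e-03],
       [-1.21354536e-04, -1.91683953e-03, -9.99998155e-01]]), 'ft_force': array([ 0.0007274 , -0.50687226,  0.27480517]), 'ft_torque': array([-0.02768778, -0.032469  , -0.03397235]), 'finger_force': 0.0, 'opening': 0.0855123875491887}
top {'fovy': 52.05081518920184, 'cx': 252.4757746288723, 'cy': 188.88191876577272, 'k1': -0.06043806600900186, 'extrinsics': array([[-0.01190706, -0.98344121,  0.18083585,  0.35250814],
       [-0.9998971 ,  0.0102634 , -0.01002228, -0.07148218],
       [ 0.00800033, -0.18093658, -0.98346223,  1.00382403],
       [ 0.        ,  0.        ,  0.        ,  1.        ]])}
side {'fovy': 52.279587215237335, 'cx': 248.80671827374047, 'cy': 192.32202923392643, 'k1': -0.08395208467919969, 'extrinsics': array([[ 0.98294643, -0.12083075,  0.13862265,  0.4415771 ],
       [-0.18349228, -0.59478125,  0.78266586, -0.74902419],
       [-0.01211995, -0.79475481, -0.60680961,  0.5724708 ],
       [ 0.        ,  0.        ,  0.        ,  1.        ]])}
```

View pics/top0.png

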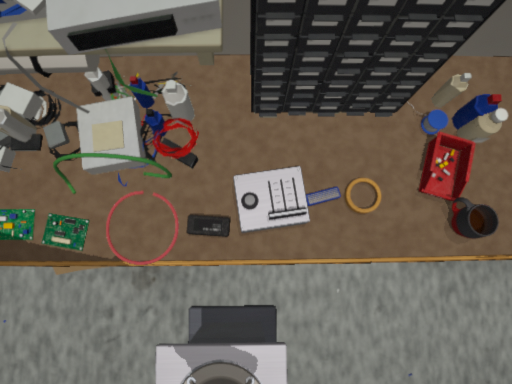

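View pics/side0.png

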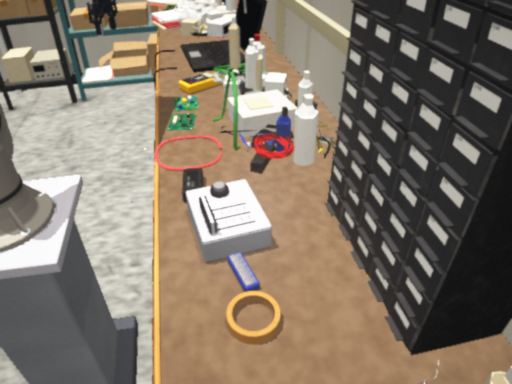

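The top view shows the light panel around (272,198), the button at (249,200), the black bar near (288,214), the adapter at (208,225), the hex keys at (323,196) and the tape at (363,195). I'll measure these next.

```bash
cat > h.py <<'E'
import cv2,numpy as np
from plant import status,viewer
def K(n):
    m=viewer.camera_model(n); f=192/np.tan(np.radians(m["fovy"]/2))
    return m,np.array([[f,0,m["cx"]],[0,f,m["cy"]],[0,0,1]]),np.array([m["k1"],0,0,0,0.])
def ray(n,uv,z):
    m,k,d=K(n); p=cv2.undistortPoints(np.float64(uv).reshape(-1,1,2),k,d)[:,0]
    E=m["extrinsics"]; r=np.c_[p,np.ones(len(p))]@E[:3,:3].T; c=E[:3,3]
    return c+r*((z-c[2])/r[:,2])[:,None]
def proj(n,P):
    m,k,d=K(n); E=np.linalg.inv(m["extrinsics"])
    return cv2.projectPoints(np.float64(P).reshape(-1,1,3),cv2.Rodrigues(E[:3,:3])[0],E[:3,3],k,d)[0][:,0]
E
python3 - <<'E'
from h import *
im=cv2.imread("pics/top0.png"); g=cv2.cvtColor(im,6)
roi=np.zeros_like(g); roi[155:240,225:318]=1
hsv=cv2.cvtColor(im,cv2.COLOR_BGR2HSV)
m=((g>150)&(hsv[...,1]<40)&(roi>0)).astype(np.uint8)
c=max(cv2.findContours(m,0,2)[0],key=cv2.contourArea)
r=cv2.minAreaRect(c); print(r)
q=cv2.approxPolyDP(cv2.convexHull(c),4,True)[:,0]; print(q, ray("top",q,.06))
h=np.zeros_like(g);cv2.fillConvexPoly(h,cv2.convexHull(c),1); h=cv2.erode(h,np.ones((5,5)))
dk=((g<90)&(h>0)).astype(np.uint8)
n,l,s,ce=cv2.connectedComponentsWithStats(dk)
for i in range(1,n):
    if s[i,4]>10: print(s[i],ce[i],ray("top",[ce[i]],.08)[0])
big=cv2.resize(im[150:245,180:390],None,fx=3.8,fy=3.8,interpolation=cv2.INTER_CUBIC)
cv2.imwrite("pics/crop0.png",big)
E
```

```text
((271.246337890625, 198.03758239746094), (55.83504104614258, 68.54813385009766), 81.57302856445312)
[[299 167]
 [309 220]
 [242 230]
 [234 176]] [[ 0.57982662 -0.19670783  0.06      ]
 [ 0.44831281 -0.2165405   0.06      ]
 [ 0.42616408 -0.05481145  0.06      ]
 [ 0.55868213 -0.03612674  0.06      ]]
[268 182   5  26  28] [270.35714286 194.32142857] [ 0.50874822 -0.12336895  0.08      ]
[242 193  16  16 123] [249.3902439  201.00813008] [ 0.49316805 -0.07321863  0.08      ]
[269 203  36  11  63] [286.19047619 209.58730159] [ 0.47167218 -0.16017352  0.08      ]
[269 212  37   7  82] [287.40243902 215.25609756] [ 0.45814663 -0.16268013  0.08      ]
```

View pics/crop0.png

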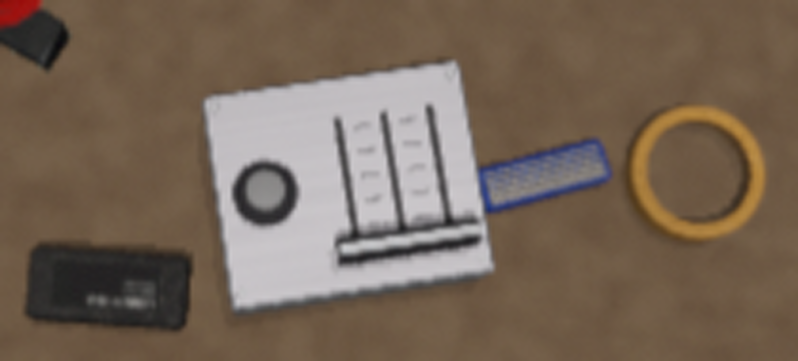

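Estimated attenuator pose is centre (0.503, -0.126), yaw 8°. I'll turn the tool by 28°, raise and shut the fingers.

Call:
move_arm(rows=[{"offset": [0, 0, -0.2], "delta_rot": [0, 0, -1], "jaw": 0}, {"offset": [0, 0, -0.2], "delta_rot": [0, 0, -1], "jaw": 0}, {"offset": [0, 0, -0.2], "delta_rot": [0, 0, -1], "jaw": 0}, {"offset": [0, 0, -0.2], "delta_rot": [0, 0, -1], "jaw": 0}, {"offset": [0, 0, -0.2], "delta_rot": [0, 0, -1], "jaw": 0}, {"offset": [0, 0, -0.2], "delta_rot": [0, 0, -1], "jaw": 0}, {"offset": [0, 0, -0.2], "delta_rot": [0, 0, -1], "jaw": 0}, {"offset": [-0.3, -0.5, 0], "delta_rot": [0, 0, 0], "jaw": 0}, {"offset": [-0.3, -0.9, 0], "delta_rot": [0, 0, 0], "jaw": 0}, {"offset": [-0.3, -0.9, 0], "delta_rot": [0, 0, 0], "jaw": 0}, {"offset": [-0.3, -0.9, 0], "delta_rot": [0, 0, 0], "jaw": 0}, {"offset": [-0.3, -0.9, 0], "delta_rot": [0, 0, 0], "jaw": 0}])

```text
clock: 1.1
position: [0.3058, 0.4543, 0.2868]
ee_rot: [[-0.99, -0.138, -0.0], [-0.138, 0.99, -0.001], [0.0, -0.001, -1.0]]
ft_force: [-0.1, -0.4, 0.4]
opening: -0.0001
finger_force: 0.0
```

Call:
move_arm(rows=[{"offset": [-0.3, -0.9, 0], "delta_rot": [0, 0, 0], "jaw": 0}, {"offset": [-0.3, -0.9, 0], "delta_rot": [0, 0, 0], "jaw": 0}, {"offset": [-0.3, -0.9, 0], "delta_rot": [0, 0, 0], "jaw": 0}, {"offset": [-0.3, -0.9, 0], "delta_rot": [0, 0, 0], "jaw": 0}, {"offset": [-0.3, -0.9, 0], "delta_rot": [0, 0, 0], "jaw": 0}, {"offset": [0, -0.9, 0], "delta_rot": [0, 0, 0], "jaw": 0}, {"offset": [0, -0.9, 0], "delta_rot": [0, 0, 0], "jaw": 0}, {"offset": [0, -0.9, 0], "delta_rot": [0, 0, 0], "jaw": 0}, {"offset": [0, -0.9, 0], "delta_rot": [0, 0, 0], "jaw": 0}, {"offset": [0, -0.9, 0], "delta_rot": [0, 0, 0], "jaw": 0}, {"offset": [0, -0.9, 0], "delta_rot": [0, 0, 0], "jaw": 0}, {"offset": [0, -0.5, 0], "delta_rot": [0, 0, 0], "jaw": 0}])

```text
clock: 2.1
position: [0.4217, 0.0479, 0.2871]
ee_rot: [[-0.991, -0.133, -0.0], [-0.133, 0.991, -0.001], [0.0, -0.001, -1.0]]
ft_force: [-0.2, -0.1, 0.3]
opening: 0.0004
finger_force: 0.0
```

```bash
cat >> h.py <<'E'
def att(p,c=(.503,-.126),yaw=np.radians(8)):
    d=np.array(p[:2])-c; a,b=np.cos(yaw),np.sin(yaw)
    return np.array([a*d[0]+b*d[1],-b*d[0]+a*d[1],p[2]])
E
python3 -c "
from h import *
s=status.state();print(s['position'],att(s['position']),s['joint_pos'])"
```

```text
[0.42174762 0.04788035 0.28713024] [-0.05626217  0.18349631  0.28713024] [-0.64466903 -0.07410374  0.40772082  1.96336744  0.0318194   1.24682424
  1.45574198]
```

Call:
move_arm(rows=[{"offset": [0.14, -0.9, 0], "delta_rot": [0, 0, 0], "jaw": 0}, {"offset": [0.14, -0.9, 0], "delta_rot": [0, 0, 0], "jaw": 0}, {"offset": [0.14, -0.9, 0], "delta_rot": [0, 0, 0], "jaw": 0}, {"offset": [0.14, -0.9, 0], "delta_rot": [0, 0, 0], "jaw": 0}, {"offset": [0.14, -0.9, 0], "delta_rot": [0, 0, 0], "jaw": 0}, {"offset": [0.14, -0.8, 0], "delta_rot": [0, 0, 0], "jaw": 0}, {"offset": [0, 0, 0.8], "delta_rot": [0, 0, 0], "jaw": 0}, {"offset": [0, 0, 0.8], "delta_rot": [0, 0, 0], "jaw": 0}, {"offset": [0, 0, 0.8], "delta_rot": [0, 0, 0], "jaw": 0}, {"offset": [0, 0, 0.8], "delta_rot": [0, 0, 0], "jaw": 0}, {"offset": [0, 0, 0.6], "delta_rot": [0, 0, 0], "jaw": 0}, {"offset": [0, 0, 0], "delta_rot": [0, 0, 0], "jaw": 0}])

```text
clock: 3.1
position: [0.4136, -0.161, 0.131]
ee_rot: [[-0.991, -0.137, -0.01], [-0.137, 0.991, 0.001], [0.01, 0.002, -1.0]]
ft_force: [-0.5, -0.2, -0.6]
opening: 0.0004
finger_force: 0.0
```

```bash
python3 -c "
from h import *
s=status.state();print(s['position'],att(s['position']),s['joint_pos'],s['ft_force'])
a=viewer.capture('side');cv2.imwrite('pics/s1full.png',a)
b=viewer.capture('top')
v=lambda i,r,c:cv2.resize(i[r:r+110,c:c+140],None,fx=2.8,fy=4*.7,interpolation=2)
cv2.imwrite('pics/s1.png',np.hstack([v(a,165,160),v(b,145,210)]))"
```

```text
[ 0.41357852 -0.16098072  0.13100682] [-0.09341961 -0.02219522  0.13100682] [-0.36731035  0.18801357  0.71389438  2.12805123 -0.15513458  0.88680459
  2.14579094] [-0.54800129 -0.24123167 -0.59278011]
```

View pics/s1.png

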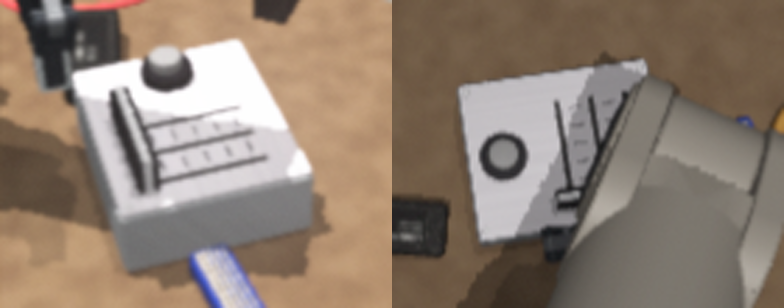

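The side view shows the shut fingers clear of the bar on the robot side. I'll lower to about 13 mm above panel height.

Call:
move_arm(rows=[{"offset": [0, -0.2, 0.5], "delta_rot": [0, 0, 0], "jaw": 0}, {"offset": [0, 0, 0.5], "delta_rot": [0, 0, 0], "jaw": 0}, {"offset": [0, 0, 0.4], "delta_rot": [0, 0, 0], "jaw": 0}, {"offset": [0, 0, 0], "delta_rot": [0, 0, 0], "jaw": 0}, {"offset": [0, 0, 0], "delta_rot": [0, 0, 0], "jaw": 0}])

```text
clock: 3.62
position: [0.42, -0.1703, 0.0806]
ee_rot: [[-0.99, -0.138, 0.002], [-0.138, 0.99, -0.0], [-0.002, -0.0, -1.0]]
ft_force: [-0.2, 0.1, -0.1]
opening: 0.0003
finger_force: 0.0
```

```bash
python3 -c "
from h import *
s=status.state();print(s['position'],att(s['position']),s['joint_pos'],s['ft_force'])
cv2.imwrite('pics/s2.png',viewer.capture('side'))"
```

```text
[ 0.41996543 -0.17031327  0.08055066] [-0.0883937  -0.03232583  0.08055066] [-0.29261714  0.29559653  0.67605218  2.16037116 -0.26725871  0.76438328
  2.26557214] [-0.2063055   0.05908045 -0.06172969]
```

View pics/s2.png

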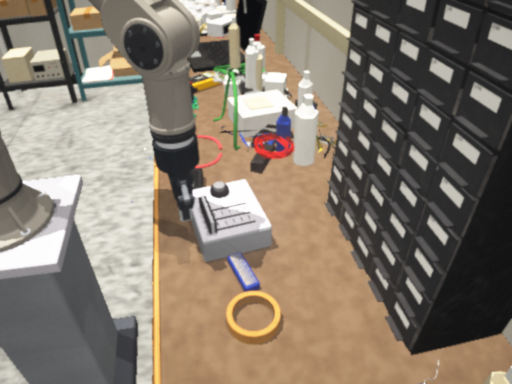

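Call:
move_arm(rows=[{"offset": [-0.1, 0, 0.1], "delta_rot": [0, 0, 0], "jaw": 0}, {"offset": [-0.1, 0, 0.05], "delta_rot": [0, 0, 0], "jaw": 0}, {"offset": [-0.1, 0, 0], "delta_rot": [0, 0, 0], "jaw": 0}, {"offset": [-0.1, 0, 0], "delta_rot": [0, 0, 0], "jaw": 0}, {"offset": [0, 0, 0], "delta_rot": [0, 0, 0], "jaw": 0}, {"offset": [0, 0, 0], "delta_rot": [0, 0, 0], "jaw": 0}])

```text
clock: 4.17
position: [0.4353, -0.1678, 0.0734]
ee_rot: [[-0.99, -0.138, 0.0], [-0.138, 0.99, -0.0], [-0.0, -0.0, -1.0]]
ft_force: [-0.4, -0.1, 0.1]
opening: -0.0001
finger_force: 0.0
```

Call:
move_arm(rows=[{"offset": [-0.05, 0, 0], "delta_rot": [0, 0, 0], "jaw": 0}, {"offset": [-0.05, 0, 0], "delta_rot": [0, 0, 0], "jaw": 0}, {"offset": [0, 0, 0], "delta_rot": [0, 0, 0], "jaw": 0}, {"offset": [0, 0, 0], "delta_rot": [0, 0, 0], "jaw": 0}])

```text
clock: 4.5
position: [0.4388, -0.1673, 0.0733]
ee_rot: [[-0.99, -0.138, -0.0], [-0.138, 0.99, 0.0], [0.0, 0.0, -1.0]]
ft_force: [-0.2, 0.7, 0.2]
opening: -0.0002
finger_force: 0.0
```

Call:
move_arm(rows=[{"offset": [-0.05, 0, 0], "delta_rot": [0, 0, 0], "jaw": 0}, {"offset": [-0.05, 0, 0], "delta_rot": [0, 0, 0], "jaw": 0}, {"offset": [0, 0, 0], "delta_rot": [0, 0, 0], "jaw": 0}, {"offset": [0, 0, 0], "delta_rot": [0, 0, 0], "jaw": 0}])

```text
clock: 4.83
position: [0.4429, -0.1667, 0.0733]
ee_rot: [[-0.99, -0.138, 0.0], [-0.138, 0.99, 0.0], [-0.0, 0.0, -1.0]]
ft_force: [-0.1, 0.3, -0.5]
opening: -0.0002
finger_force: 0.0
```

Call:
move_arm(rows=[{"offset": [-0.05, 0, 0], "delta_rot": [0, 0, 0], "jaw": 0}, {"offset": [-0.05, 0, 0], "delta_rot": [0, 0, 0], "jaw": 0}, {"offset": [0, 0, 0], "delta_rot": [0, 0, 0], "jaw": 0}, {"offset": [0, 0, 0], "delta_rot": [0, 0, 0], "jaw": 0}])

```text
clock: 5.17
position: [0.4456, -0.1663, 0.0731]
ee_rot: [[-0.991, -0.137, -0.002], [-0.137, 0.991, 0.0], [0.002, 0.001, -1.0]]
ft_force: [-3.3, -1.4, 2.9]
opening: 0.0004
finger_force: 2.1
```

Contact is where predicted, at travel 0. Now the first click.

Call:
move_arm(rows=[{"offset": [-0.05, 0, 0], "delta_rot": [0, 0, 0], "jaw": 0}, {"offset": [-0.05, 0, 0], "delta_rot": [0, 0, 0], "jaw": 0}, {"offset": [-0.05, 0, 0], "delta_rot": [0, 0, 0], "jaw": 0}, {"offset": [-0.05, 0, 0], "delta_rot": [0, 0, 0], "jaw": 0}, {"offset": [-0.05, 0, 0], "delta_rot": [0, 0, 0], "jaw": 0}, {"offset": [0, 0, 0], "delta_rot": [0, 0, 0], "jaw": 0}, {"offset": [0, 0, 0], "delta_rot": [0, 0, 0], "jaw": 0}, {"offset": [0, 0, 0], "delta_rot": [0, 0, 0], "jaw": 0}])

```text
clock: 5.83
position: [0.457, -0.1647, 0.0733]
ee_rot: [[-0.99, -0.138, 0.001], [-0.138, 0.99, -0.0], [-0.001, -0.0, -1.0]]
ft_force: [-0.3, 0.7, -0.2]
opening: -0.0001
finger_force: 0.0
```

```bash
python3 -c "
from h import *
s=status.state();print(att(s['position'])+[.064,0,0],s['joint_pos'],s['ft_force'])
a=viewer.capture('side')
cv2.imwrite('pics/s3.png',cv2.resize(a[170:265,170:290],None,fx=5,fy=5,interpolation=2))"
```

```text
[ 0.0131096  -0.03193672  0.07334866] [-0.28187227  0.36538626  0.64551186  2.09282966 -0.31215726  0.77619023
  2.26643673] [-0.30744204  0.71986413 -0.20517117]
```

View pics/s3.png

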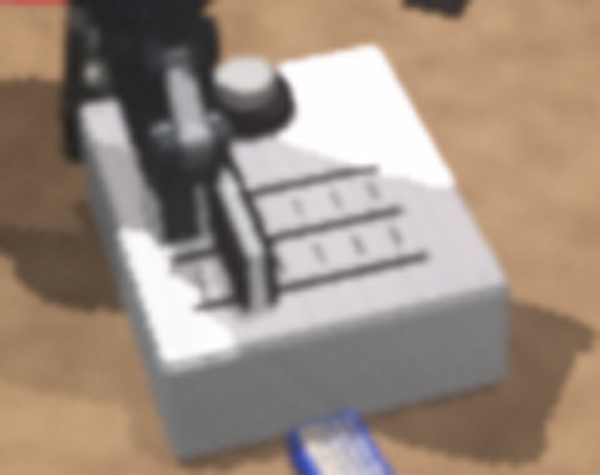

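The bar has jumped one step ahead of the fingers, with no force (first click). Second click: to about 28 mm.

Call:
move_arm(rows=[{"offset": [-0.05, 0, 0], "delta_rot": [0, 0, 0], "jaw": 0}, {"offset": [-0.05, 0, 0], "delta_rot": [0, 0, 0], "jaw": 0}, {"offset": [-0.05, 0, 0], "delta_rot": [0, 0, 0], "jaw": 0}, {"offset": [-0.05, 0, 0], "delta_rot": [0, 0, 0], "jaw": 0}, {"offset": [0, 0, 0], "delta_rot": [0, 0, 0], "jaw": 0}])

```text
clock: 6.3
position: [0.4629, -0.1639, 0.073]
ee_rot: [[-0.991, -0.137, -0.004], [-0.137, 0.991, 0.001], [0.004, 0.001, -1.0]]
ft_force: [-5.8, -0.2, 3.8]
opening: 0.0
finger_force: 2.5
```

Call:
move_arm(rows=[{"offset": [-0.05, 0, 0], "delta_rot": [0, 0, 0], "jaw": 0}, {"offset": [-0.05, 0, 0], "delta_rot": [0, 0, 0], "jaw": 0}, {"offset": [-0.05, 0, 0], "delta_rot": [0, 0, 0], "jaw": 0}, {"offset": [0, 0, 0], "delta_rot": [0, 0, 0], "jaw": 0}, {"offset": [0, 0, 0], "delta_rot": [0, 0, 0], "jaw": 0}, {"offset": [0, 0, 0], "delta_rot": [0, 0, 0], "jaw": 0}])

```text
clock: 6.8
position: [0.4712, -0.1628, 0.0734]
ee_rot: [[-0.99, -0.138, 0.001], [-0.138, 0.99, -0.0], [-0.001, -0.0, -1.0]]
ft_force: [0.5, -0.0, 0.2]
opening: -0.0002
finger_force: 0.0
```

```bash
python3 -c "
from h import *
s=status.state();print(att(s['position'])+[.064,0,0],s['joint_pos'],s['ft_force'])
a=viewer.capture('side')
cv2.imwrite('pics/s4.png',cv2.resize(a[170:265,170:290],None,fx=5,fy=5,interpolation=2))"
```

```text
[ 0.02735701 -0.03198459  0.07339912] [-0.28056674  0.38586523  0.63775542  2.06457229 -0.32233839  0.78682867
  2.26160344] [ 0.46666544 -0.02356248  0.17221093]
```

View pics/s4.png

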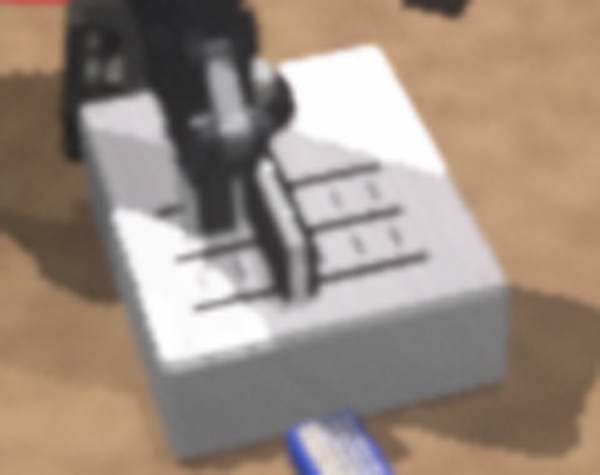

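The bar shows a second step, and two marks plus a gap remain ahead of it; the case hasn't moved. Third click: to about 43 mm, 16 mm in two stages.

Call:
move_arm(rows=[{"offset": [-0.05, 0, 0], "delta_rot": [0, 0, 0], "jaw": 0}, {"offset": [-0.05, 0, 0], "delta_rot": [0, 0, 0], "jaw": 0}, {"offset": [-0.05, 0, 0], "delta_rot": [0, 0, 0], "jaw": 0}, {"offset": [-0.05, 0, 0], "delta_rot": [0, 0, 0], "jaw": 0}, {"offset": [-0.05, 0, 0], "delta_rot": [0, 0, 0], "jaw": 0}, {"offset": [0, 0, 0], "delta_rot": [0, 0, 0], "jaw": 0}])

```text
clock: 7.35
position: [0.4787, -0.1617, 0.073]
ee_rot: [[-0.991, -0.137, -0.004], [-0.137, 0.991, 0.001], [0.004, 0.001, -1.0]]
ft_force: [-4.7, -0.9, 3.9]
opening: -0.0
finger_force: 2.5
```

Call:
move_arm(rows=[{"offset": [-0.05, 0, 0], "delta_rot": [0, 0, 0], "jaw": 0}, {"offset": [-0.05, 0, 0], "delta_rot": [0, 0, 0], "jaw": 0}, {"offset": [-0.05, 0, 0], "delta_rot": [0, 0, 0], "jaw": 0}, {"offset": [0, 0, 0], "delta_rot": [0, 0, 0], "jaw": 0}, {"offset": [0, 0, 0], "delta_rot": [0, 0, 0], "jaw": 0}, {"offset": [0, 0, 0], "delta_rot": [0, 0, 0], "jaw": 0}])

```text
clock: 7.85
position: [0.487, -0.1606, 0.0734]
ee_rot: [[-0.99, -0.138, 0.001], [-0.138, 0.99, -0.0], [-0.001, -0.0, -1.0]]
ft_force: [-0.2, 0.4, 0.1]
opening: -0.0002
finger_force: 0.0
```

```bash
python3 -c "
from h import *
s=status.state();print(att(s['position'])+[.064,0,0],s['joint_pos'],s['ft_force'])
a=viewer.capture('side')
cv2.imwrite('pics/s5.png',cv2.resize(a[170:265,170:290],None,fx=5,fy=5,interpolation=2))"
```

```text
[ 0.04334381 -0.0319926   0.07337196] [-0.27894169  0.40904288  0.62954808  2.03203911 -0.3329776   0.79966178
  2.25566397] [-0.24834479  0.42397369  0.14652383]
```

View pics/s5.png

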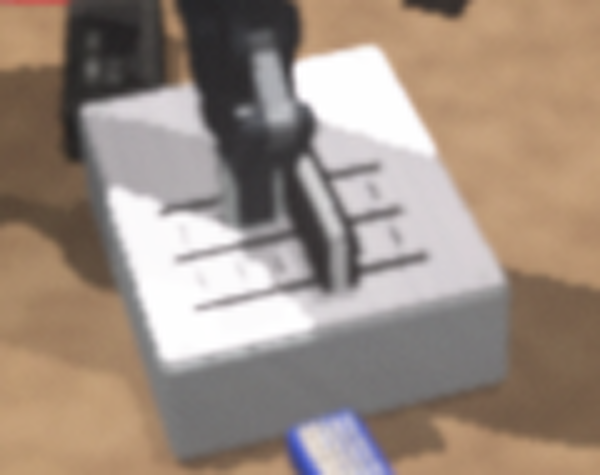

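Third click done: the fingers stand free at 43 mm and the bar is one step further, with the case still. Back off, rise, and go over the button.

Call:
move_arm(rows=[{"offset": [0.15, 0, 0], "delta_rot": [0, 0, 0], "jaw": 0}, {"offset": [0.15, 0, 0], "delta_rot": [0, 0, 0], "jaw": 0}, {"offset": [0, 0, -0.4], "delta_rot": [0, 0, 0], "jaw": 0}, {"offset": [0, 0, -0.7], "delta_rot": [0, 0, 0], "jaw": 0}, {"offset": [0, 0, -0.6], "delta_rot": [0, 0, 0], "jaw": 0}, {"offset": [0, 0.5, 0], "delta_rot": [0, 0, 0], "jaw": 0}, {"offset": [-0.3, 0.6, 0], "delta_rot": [0, 0, 0], "jaw": 0}, {"offset": [-0.3, 0.6, 0], "delta_rot": [0, 0, 0], "jaw": 0}, {"offset": [-0.2, 0.45, 0], "delta_rot": [0, 0, 0], "jaw": 0}, {"offset": [0, 0, 0], "delta_rot": [0, 0, 0], "jaw": 0}, {"offset": [0, 0, 0], "delta_rot": [0, 0, 0], "jaw": 0}])

```text
clock: 8.82
position: [0.4938, -0.072, 0.1411]
ee_rot: [[-0.99, -0.14, -0.0], [-0.14, 0.99, 0.0], [0.0, 0.0, -1.0]]
ft_force: [-1.3, 0.3, -0.4]
opening: -0.0001
finger_force: 0.0
```

```bash
python3 -c "
from h import *
s=status.state();print(att(s['position']),s['joint_pos'],s['ft_force'])"
```

```text
[-0.00155211  0.05479294  0.14111127] [-0.50500556  0.27426497  0.66169051  2.00569726 -0.20949909  0.92861714
  1.97629411] [-1.31352256  0.31159417 -0.41420477]
```

Over the button. Down 50 mm to just above it, then press.

Call:
move_arm(rows=[{"offset": [0, 0, 0.5], "delta_rot": [0, 0, 0], "jaw": 0}, {"offset": [0, 0, 0.5], "delta_rot": [0, 0, 0], "jaw": 0}, {"offset": [0, 0, 0.25], "delta_rot": [0, 0, 0], "jaw": 0}, {"offset": [0, 0, 0], "delta_rot": [0, 0, 0], "jaw": 0}, {"offset": [0, 0, 0], "delta_rot": [0, 0, 0], "jaw": 0}])

```text
clock: 9.23
position: [0.4936, -0.0739, 0.0912]
ee_rot: [[-0.991, -0.136, -0.001], [-0.136, 0.991, -0.0], [0.001, -0.0, -1.0]]
ft_force: [0.9, -0.6, 0.0]
opening: 0.0
finger_force: 0.0
```

Call:
move_arm(rows=[{"offset": [0, 0, 0.1], "delta_rot": [0, 0, 0], "jaw": 0}, {"offset": [0, 0, 0.1], "delta_rot": [0, 0, 0], "jaw": 0}, {"offset": [0, 0, 0.1], "delta_rot": [0, 0, 0], "jaw": 0}, {"offset": [0, 0, 0], "delta_rot": [0, 0, 0], "jaw": 0}, {"offset": [0, 0, 0], "delta_rot": [0, 0, 0], "jaw": 0}])

```text
clock: 9.65
position: [0.495, -0.073, 0.0797]
ee_rot: [[-0.991, -0.137, 0.001], [-0.137, 0.991, -0.0], [-0.001, -0.0, -1.0]]
ft_force: [1.0, -0.9, 2.2]
opening: 0.0004
finger_force: 1.3
```

Call:
move_arm(rows=[{"offset": [0, 0, 0.05], "delta_rot": [0, 0, 0], "jaw": 0}, {"offset": [0, 0, 0.05], "delta_rot": [0, 0, 0], "jaw": 0}, {"offset": [0, 0, 0], "delta_rot": [0, 0, 0], "jaw": 0}, {"offset": [0, 0, 0], "delta_rot": [0, 0, 0], "jaw": 0}, {"offset": [0, 0, 0], "delta_rot": [0, 0, 0], "jaw": 0}])

```text
clock: 10.07
position: [0.495, -0.073, 0.076]
ee_rot: [[-0.991, -0.137, 0.001], [-0.137, 0.991, 0.0], [-0.001, 0.0, -1.0]]
ft_force: [-0.8, 0.1, 7.5]
opening: -0.0004
finger_force: 3.8
```

Call:
move_arm(rows=[{"offset": [0, 0, 0.05], "delta_rot": [0, 0, 0], "jaw": 0}, {"offset": [0, 0, 0], "delta_rot": [0, 0, 0], "jaw": 0}, {"offset": [0, 0, 0], "delta_rot": [0, 0, 0], "jaw": 0}, {"offset": [0, 0, 0], "delta_rot": [0, 0, 0], "jaw": 0}])

```text
clock: 10.4
position: [0.4951, -0.073, 0.0757]
ee_rot: [[-0.991, -0.137, 0.001], [-0.137, 0.991, 0.002], [-0.001, 0.002, -1.0]]
ft_force: [-5.6, 0.1, 23.1]
opening: 0.0001
finger_force: 11.8
```

Force rose to 23 N with no further travel, so the button is bottomed. Release and move up and away.

Call:
move_arm(rows=[{"offset": [0, 0, -0.2], "delta_rot": [0, 0, 0], "jaw": 0}, {"offset": [0, 0, -0.5], "delta_rot": [0, 0, 0], "jaw": 0}, {"offset": [0, 0, -0.8], "delta_rot": [0, 0, 0], "jaw": 0}, {"offset": [0, 0, -0.8], "delta_rot": [0, 0, 0], "jaw": 0}, {"offset": [0, 0, -0.8], "delta_rot": [0, 0, 0], "jaw": 0}, {"offset": [0, 0.7, -0.5], "delta_rot": [0, 0, 0], "jaw": 0}, {"offset": [0, 0.8, 0], "delta_rot": [0, 0, 0], "jaw": 0}, {"offset": [0, 0.8, 0], "delta_rot": [0, 0, 0], "jaw": 0}, {"offset": [0, 0.8, 0], "delta_rot": [0, 0, 0], "jaw": 0}, {"offset": [0, 0.8, 0], "delta_rot": [0, 0, 0], "jaw": 0}, {"offset": [0, 0, 0], "delta_rot": [0, 0, 0], "jaw": 0}, {"offset": [0, 0, 0], "delta_rot": [0, 0, 0], "jaw": 0}])

```text
clock: 11.4
position: [0.4719, 0.0839, 0.2167]
ee_rot: [[-0.99, -0.143, -0.001], [-0.143, 0.99, -0.0], [0.001, 0.0, -1.0]]
ft_force: [0.0, 0.0, -0.3]
opening: -0.0
finger_force: 0.0
```

```bash
python3 -c "
from h import *
s=status.state();print(att(s['position']),s['ft_force'])
a=viewer.capture('side');b=viewer.capture('top')
v=lambda i,r,c:cv2.resize(i[r:r+110,c:c+140],None,fx=2.8,fy=2.8,interpolation=2)
cv2.imwrite('pics/s6.png',np.hstack([v(a,165,160),v(b,145,210)]))"
```

```text
[-0.00157292  0.21220668  0.2166985 ] [ 0.03389608  0.01113516 -0.27457252]
```

View pics/s6.png

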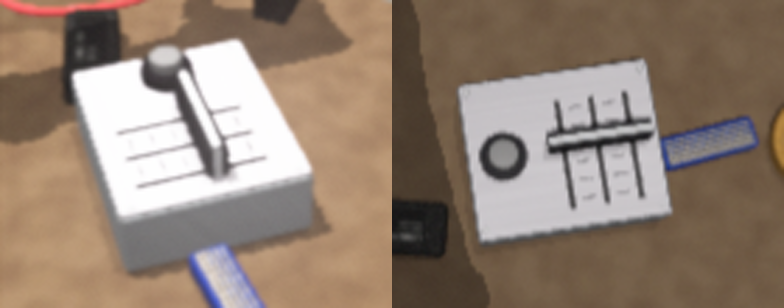

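The bar rests at the third step, the button is up again, and the case and bystanders are in place. Handing in.

```bash
python3 -c "
from plant import ticket
print(ticket.sign_off())"
```

```text
the job is handed in; nothing more can be done
None
```

The job is handed in: the bar was pushed three clicks and rests in the third detent, the button was pressed fully down and came up again, and the attenuator and the things around it look undisturbed in the last pictures; no verdict was shown at hand-in.

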